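# Unlatch the key arm and latch it in its serving place

## Task

The iron key arm on the counter is parked, held by its gravity latch. By the ball knob, lift the latch bar out of its catch, swing the arm out against its weak spring until it comes up to the stop of the far catch, let the bar down fully into that catch and let go, so that the arm stays latched there. Do it gently, by feel: the latch tooth must not be forced against the catches, and the other things on the counter are left where they are.

Things in the scene. Friction and masses are not known exactly. Their poses are not given: they have to be found in the camera images.
- stand: Black iron stand: round base plate 264 mm across, 12 mm thick, with a central column, 188 mm high over all. Origin on the pivot axis at the base's underside; z is up and is the arm's pivot axis; the parked arm points along +x and swings out towards +y. The base is fixed.
- near_catch (a point): Centre of the near catch, at rail top height (145 mm above the counter), 110 mm from the axis along the stand's +x: an 11 mm wide slot between a low brass block and the near end of the inner of two concentric brass rails. The rails curve round the column 100 to 120 mm from the axis. The lifted tooth passes over them.
- rail_axis (a point): Point on the pivot axis at rail top height, 145 mm. The FAR catch is a 12 mm slot at the far end of the outer rail, ended by a stop block 19 mm higher than the rails, which the lifted tooth cannot pass. The outer rail is clamped elsewhere each time: the arm's angle there is anywhere from 0.95 to 1.4 rad, not measured, to be felt (or seen). With the tooth against the stop the bar can be let down.
- swing (a joint): Arm angle about the stand's z, rad: about 0 parked, growing counter-clockwise from above. Flat iron bar, top 166 mm above the counter, 6 mm thick, 9 to 15 mm clockwise of the latch bar's mid-plane, 200 mm long, then a rod to a hook at 268 mm. A spring pulls it back to parked: 1.7 N at the ball when parked, 3.2 N at 1.4 rad; let go outside a catch it flies back and bangs.
- pin (a point): The level pin on which the latch bar turns, 35 mm from the pivot axis, 158 mm above the counter. The bar is 8 mm wide, about 0.2 kg, lies along the arm and falls by its own weight. It lifts 0.30 rad to its own stop; 0.133 rad brings the tooth tip level with the rail tops; at 0.16 to 0.20 rad it clears the rails and still meets the far stop squarely.
- ball (a point): Centre of the brass ball knob, 22 mm across, on a 9 mm stem on the latch bar. Bar down: 135 mm from the pivot axis, 196 mm above the counter, 100 mm out from the pin and 38 mm above it. Over 50 mm free on both sides; 30 mm from its centre down to the arm's top. Lifting carries it round the pin, so also inwards. Fingers that do not turn with the arm drag on the ball and blur the feel.
- tooth: The tooth under the latch bar, 8 mm wide, 20 mm long along the bar. Origin at its lowest point, 110 mm from the pivot axis: 135 mm above the counter when fully down in a catch, 145 mm when riding on a rail. Its play is 4 mm in all in the far catch, 3 mm in the near one. Thin: contact force on it must stay gentle (under 18 N).
- room_key: Bystander: brass room key with a teardrop fob, 130 mm long, lying on the counter. Origin under its shank.
- inkwell: Bystander: cut-glass inkwell, 62 mm square, 74 mm high with its brass cap.
- blotter: Bystander: walnut rocker blotter with a knob, 130 x 60 x 60 mm.
- salver: Bystander: pewter calling-card salver, 140 mm across, 14 mm high.
- bell: Bystander: brass counter bell on a wooden foot, 84 mm across, 59 mm high.

How it is judged:
On the way, in this order (a step that is already met when the one before it is completed fails the run):
1. the latch bar is lifted so that its tooth is above the rail tops, the arm still at its parked end (z of tooth in the frame of stand above 0.144 m and value of joint swing below 0.2 rad).
2. the arm is swung out past 0.6 rad (value of joint swing above 0.6 rad).
At the end, for the whole second after the job is handed in: The arm stands out (over 0.88 rad) at rest with the latch tooth down in the far catch (tip less than 138 mm above the counter, 3 mm from fully down) (value of joint swing above 0.88 rad and z of tooth in the frame of stand below 0.138 m and velocity of joint swing between -0.05 and 0.05 rad/s); the robot touches nothing.
It fails at once if the latch tooth is forced or banged against the catches or rails (over 18 N) (contact force between tooth and anything else above 20 N).
It fails at once if a bystander is moved by more than 15 mm (distance of any of room_key, inkwell, blotter, salver, bell from where it was at the start of the episode above 0.015 m).
It also fails if it takes over 54 s, if anything falls off the work surface, if the arm or the gripper's body presses on something with over 40 N, if the wrist force passes 120 N, or if a joint passes its speed limit or range.

## Robot

A 6-joint arm with a two-finger parallel gripper is mounted at the origin on the work surface. World frame = base frame: x ahead of the robot, y to its left, z up, the work surface at z = 0. Lengths are in m, angles in rad, forces in N, time in s.
With the tool pointing down it reaches from about 0.325 to 0.925 m from the base axis. Payload 3.1 kg.
Tool frame: the origin (TCP) lies at the very end of the fingers, on their centre line; the grasp point (between the pads) lies env.grasp_offset behind it (env.grasp_offset is the distance from the TCP to the grasp point, in m); z points along the fingers, y is the line along which they close (so a half turn about z gives the same grasp; the last joint's range is limited). The gripper opens to 85 mm and grips with 20 to 120 N. Pads are 22 mm wide; open, the fingers measure 114 mm over their backs; the gripper's body (76 mm by 85 mm) begins 54 mm behind the grasp point. The pads swing forward as they close: fully open they stand 13 mm farther back than shut.
Start: joints at [-1.294, 0.217, 1.613, -0, 1.311, -0.112], TCP at [0.237, -0.578, 0.231] pointing down, gripper open.
Joint ranges: [-2.75, 2.75], [-0.78, 2.1], [0.31, 2.55], [-1.13, 4.27], [0.13, 2.63], [-2.58, 2.58]. Speed limits (rad/s): [2.79, 2.79, 3.14, 3.14, 3.14, 3.14].

## Interface

Orientations are given as a unit quaternion [x, y, z, w].
In Python, from bench import env gives the robot as it stands.
- The arm moves only by the shell command python3 -m inch 'ROWS' [FORCE]. ROWS is a JSON object of lists of equal length, an entry for each row: "turn": the turn, a rotation vector about the tool's x, y, z in degrees, a list of three; "delta_pos": the shift along the tool's x, y, z in mm, a list of three; "fingers": the opening, from 0 (shut) to 1 (fully open). A call has 1 to 20 rows; each row is the pose to reach, as a shift and turn from the pose commanded when the call began, along the tool's axes at that moment; what a row does not reach only later rows make up. A row lasts 1/8 s, in which the tool goes at most 62.5 mm and 10.7 degrees, less where a joint would pass 70% of its speed; a pose out of reach is approached as far as the arm can. A call with a gripper value outside its range is refused whole. The fingers move at their own pace and stop on an object; FORCE is the grip in N (left out, the last holds). Time passes only in rows, so rows that repeat a pose let the fingers close. It gives the time, the measured TCP pose, the force, the opening and the grip force at its end, in the units of the state.
- env.sense(): the state, without advancing time (a new reading comes with each control period).
- env.grab_frame(name): name is "side" or "top" or "wrist"; returns the picture (400x640x3 uint8, blue, green, red); there is no depth.
- env.camera_info(name): a dict with "fov_y" (degrees; the focal length in pixels is half the picture's height over the tangent of half this angle, whatever the lens; pixels are square), "cx", "cy" (the principal point, pixels), "D" ([k1, k2, p1, p2, k3] as OpenCV has them; the pictures are not rectified), "world_from_camera" (4x4, takes a point from camera to world coordinates); the wrist camera has in their place "mount" (4x4, takes a point from camera to tool coordinates, whose origin is the TCP and whose axes are the flange's). Camera axes: x right, y down, z forward; pixel columns grow to the right and rows downward; lengths in m; the calibration is good to about 2 mm. A picture is of the moment at which its call begins: read the wrist's pose just before it. camera_info takes no time and is no camera call.
- env.hand_in(): hands the job in; it is judged then, once.
The state is a dict: "time_s": time; "joint_pos": joint angles; "qd": joint speeds; "tau": joint torques, N m; "eef_pos": TCP position; "tool_rot": TCP orientation; "force": force on the tool from outside, world axes, zero at the start; "ft_torque": the same for the moment, N m; "width": finger opening in m; "finger_force": force on a finger pad.
Only numpy, scipy, OpenCV 4.12 (cv2) and the standard library are available. Lean on these libraries where they do the work, as an engineer would, in place of code of your own. Each camera call takes 0.05 s, during which the arm holds its last target. There are 200 camera calls.

## Working session

There is one attempt and no reset: what is moved stays moved. The work goes in short steps, Python scripts to look and compute and a shell command to move; the robot and the scene stay as the last step left them, time stands still between calls to the robot, and variables do not carry over. Pictures are saved under pics/ and viewed, at most 10 in all, crops included, and the job is handed in when it is done.

```bash
ls; mkdir -p pics; python3 - <<'E'
from bench import env
import cv2
s=env.sense();print(s)
print(env.grasp_offset)
for n in("side","top","wrist"):
    print(n,env.camera_info(n))
    cv2.imwrite(f"pics/{n}0.png",env.grab_frame(n))
E
```

```text
pics
{'time_s': 0.0, 'joint_pos': array([-1.29420862e+00,  2.17788609e-01,  1.61490728e+00,  1.62957805e-05,
        1.31129071e+00, -1.12182239e-01]), 'qd': array([-0.0005518 ,  0.00149848,  0.0008149 , -0.00235967,  0.00040894,
        0.00076178]), 'tau': array([ 7.30994016e-04, -3.96842766e+01, -3.03850329e+01, -1.12923062e-04,
        9.47146415e-03, -4.49219328e-06]), 'eef_pos': array([ 0.23672146, -0.57756939,  0.22996092]), 'tool_rot': array([ 9.81166359e-01,  1.93160926e-01, -9.04376692e-05, -1.19357726e-03]), 'force': array([-0.05604574,  0.17198954, -0.27291049]), 'ft_torque': array([0.00696379, 0.00869909, 0.00306568]), 'finger_force': 0.0, 'width': 0.08538150320024719}
0.0187
side {'fov_y': 51.829050441308055, 'cx': 320.3996312762982, 'cy': 202.93304557180193, 'D': array([-0.07659039,  0.        ,  0.        ,  0.        ,  0.        ]), 'world_from_camera': array([[-0.93080214, -0.23649751,  0.27870471,  0.34817739],
       [-0.36504041,  0.56225682, -0.74203286,  0.61733562],
       [ 0.0187853 , -0.79242425, -0.60968099,  0.62325367],
       [ 0.        ,  0.        ,
[... 276 characters left out ...]
       [-0.99543352,  0.09361573, -0.01866028, -0.00743006],
       [-0.00162771, -0.21210071, -0.97724646,  0.89116825],
       [ 0.        ,  0.        ,  0.        ,  1.        ]])}
wrist {'fov_y': 63.9939571925962, 'cx': 324.63387801552363, 'cy': 199.46377958813787, 'D': array([-0.01353162,  0.        ,  0.        ,  0.        ,  0.        ]), 'mount': array([[-6.91830699e-04, -9.60402972e-01, -2.78613805e-01,
         7.14537429e-02],
       [ 9.99999760e-01, -6.73069789e-04, -1.62993744e-04,
        -5.23838638e-04],
       [-3.09868587e-05, -2.78613851e-01,  9.60403208e-01,
        -1.42556946e-01],
       [ 0.00000000e+00,  0.00000000e+00,  0.00000000e+00,
         1.00000000e+00]])}
```

View pics/side0.png

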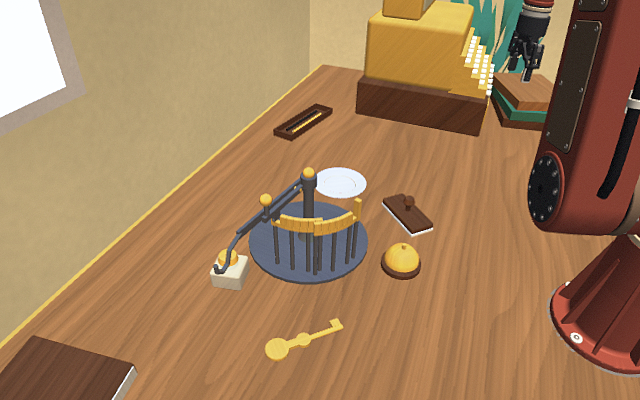

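View pics/top0.png

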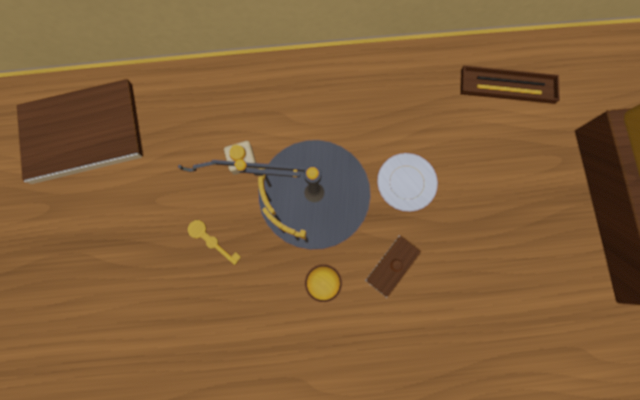

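The side view shows the stand with the ball at about (265,199), column cap at (308,174) and the raised stop at (357,209). In the top view the arm points left (+y), with the ball at about (240,166), cap at (313,174) and stop at (303,234). It swings toward −x, past the bell and key. Next I'll enlarge both.

```bash
python3 - <<'E'
import cv2
a=cv2.imread("pics/top0.png")[135:255,170:330]
b=cv2.imread("pics/side0.png")[160:280,205:365]
cv2.imwrite("pics/tc.png",cv2.resize(a,None,fx=5,fy=5,interpolation=2))
cv2.imwrite("pics/sc.png",cv2.resize(b,None,fx=5,fy=5,interpolation=2))
E
```

```text
(no output)
```

View pics/tc.png

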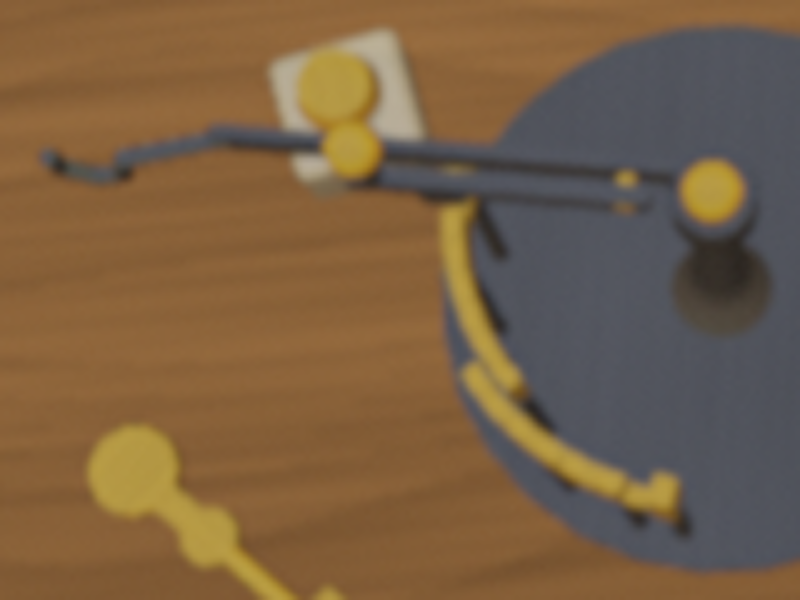

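View pics/sc.png

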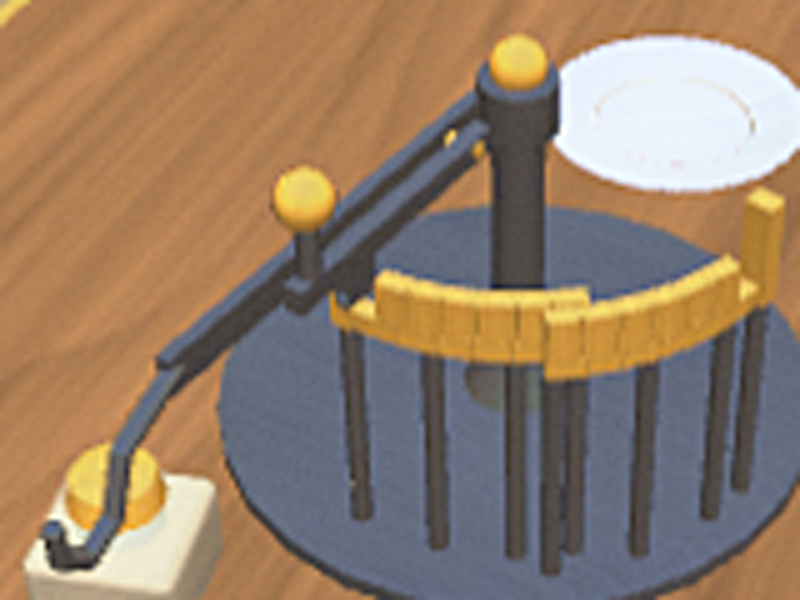

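Top crop: ball (352,150), cap (712,191), stop top about (664,488), rail end about (615,484). Side crop: ball (305,200), cap (518,62), stop top (765,200). The inkwell sits under the ball and hook. Now I'll triangulate.

```bash
cat > h.py <<'E'
import numpy as np, cv2
from bench import env
from scipy.spatial.transform import Rotation as R
def ray(n,uv):
    c=env.camera_info(n);f=200/np.tan(np.radians(c["fov_y"]/2))
    K=np.array([[f,0,c["cx"]],[0,f,c["cy"]],[0,0,1]])
    x=cv2.undistortPoints(np.array([[uv]],float),K,c["D"])[0,0]
    if n=="wrist":
        s=env.sense();T=np.eye(4);T[:3,:3]=R.from_quat(s["tool_rot"]).as_matrix();T[:3,3]=s["eef_pos"];M=T@c["mount"]
    else: M=c["world_from_camera"]
    d=M[:3,:3]@[x[0],x[1],1];return M[:3,3],d/np.linalg.norm(d)
def tri(*rs):
    A=sum(np.eye(3)-np.outer(d,d) for o,d in rs);b=sum((np.eye(3)-np.outer(d,d))@o for o,d in rs)
    p=np.linalg.solve(A,b);return p,[np.linalg.norm(np.cross(p-o,d))*1e3 for o,d in rs]
def atz(r,z): o,d=r;return o+d*(z-o[2])/d[2]
tc=lambda u,v:ray("top",((u+.5)/5-.5+170,(v+.5)/5-.5+135))
sc=lambda u,v:ray("side",((u+.5)/5-.5+205,(v+.5)/5-.5+160))
E
python3 - <<'E'
from h import *
np.set_printoptions(precision=4,suppress=True)
for n,a,b in [("ball",(352,150),(305,200)),("cap",(712,191),(518,62)),("stoptop",(664,488),(765,200)),("ink",(337,88),(115,465))]:
    print(n,*tri(tc(*a),sc(*b)))
ax=tri(tc(712,191),sc(518,62))[0];ba=tri(tc(352,150),sc(305,200))[0]
d=ba-ax;print("r",np.hypot(d[0],d[1]),"ang",np.arctan2(d[1],d[0]))
for p in [(615,484),(648,495),(680,495),(640,510)]: 
  q=atz(tc(*p),.15)-ax;print(p,np.hypot(q[0],q[1]),np.arctan2(q[1],q[0])-np.arctan2(d[1],d[0]))
q=tri(tc(664,488),sc(765,200))[0]-ax;print(np.hypot(q[0],q[1]),np.arctan2(q[1],q[0])-np.arctan2(d[1],d[0]))
E
```

```text
ball [0.6324 0.1266 0.1973] [np.float64(0.2890666709210788), np.float64(0.28906667092095956)]
cap [ 0.6089 -0.0062  0.1793] [np.float64(0.5091460197845817), np.float64(0.5091460197843526)]
stoptop [0.4984 0.0222 0.164 ] [np.float64(0.2375806912905263), np.float64(0.23758069129065842)]
ink [0.7051 0.157  0.0701] [np.float64(1.8816107851951738), np.float64(1.8816107851950752)]
r 0.13488939411561082 ang 1.3955983748897174
(615, 484) 0.1154487605672511 1.320500054113526
(648, 495) 0.11611411182306501 1.4366086536144762
(680, 495) 0.11413754425566001 1.5421947406317653
(640, 510) 0.12240940483245796 1.422659659494854
0.11411528599710945 1.4945788618489024
```

The ball measures 135 mm from the axis at z 197, so the geometry checks out. The stop looks to be near swing 1.4 rad. I'll plan the approach.

```bash
cat >> h.py <<'E'
PIV=np.array([.6089,-.0062]);AZ0=1.3956
def go(p,az=None):
    s=env.sense();M=R.from_quat(s["tool_rot"]).as_matrix()
    print("delta mm",np.round(M.T@(np.array(p)-s["eef_pos"])*1e3,1),end=" ")
    if az is not None:
        x=np.array([np.cos(az),np.sin(az),0]);z=np.array([0,0,-1.])
        D=M.T@np.c_[x,np.cross(z,x),z];print("turn deg",np.round(R.from_matrix(D).as_rotvec(degrees=True),2),end="")
    print()
E
python3 -c "
from h import *
go([.30,-.40,.28],AZ0);go([.58,.0,.28],AZ0);go([.6324,.1266,.27],AZ0)"
```

```text
delta mm [ 125.9 -140.6  -49.5] turn deg [ -0.1   -0.07 -57.68]
delta mm [ 536.6 -404.6  -48.9] turn deg [ -0.1   -0.07 -57.68]
delta mm [ 633.1 -501.8  -38.6] turn deg [ -0.1   -0.07 -57.68]
```

```bash
python3 -m inch '{"delta_pos":[[30,-35,-20],[65,-72,-40],[100,-110,-50],[126,-141,-50],[170,-170,-50],[215,-200,-50],[260,-228,-50],[305,-255,-50],[350,-283,-50],[395,-312,-50],[440,-340,-50],[485,-370,-50],[536,-405,-49],[570,-440,-47],[605,-475,-43],[633,-502,-39],[633,-502,-39],[633,-502,-39]],"turn":[[0,0,0],[0,0,0],[0,0,-6],[0,0,-12],[0,0,-18],[0,0,-24],[0,0,-30],[0,0,-36],[0,0,-42],[0,0,-48],[0,0,-54],[0,0,-57.7],[0,0,-57.7],[0,0,-57.7],[0,0,-57.7],[0,0,-57.7],[0,0,-57.7],[0,0,-57.7]],"fingers":[0.6,0.6,0.6,0.6,0.6,0.6,0.6,0.6,0.6,0.6,0.6,0.6,0.6,0.6,0.6,0.6,0.6,0.6]}' 20; python3 - <<'E'
from h import *
s=env.sense();print(s["eef_pos"],s["force"],s["width"])
im=env.grab_frame("wrist")
cv2.imwrite("pics/w1.png",im)
E
```

```text
time_s: 2.4
eef_pos: [0.632, 0.1257, 0.2698]
tool_rot: [0.766, 0.643, -0.001, -0.0]
force: [-0.5, 0.3, 0.2]
width: 0.0512
finger_force: 0.0
[0.63197593 0.1257437  0.26975038] [-0.51363309  0.29037656  0.24604511] 0.05118095609383553
```

View pics/w1.png

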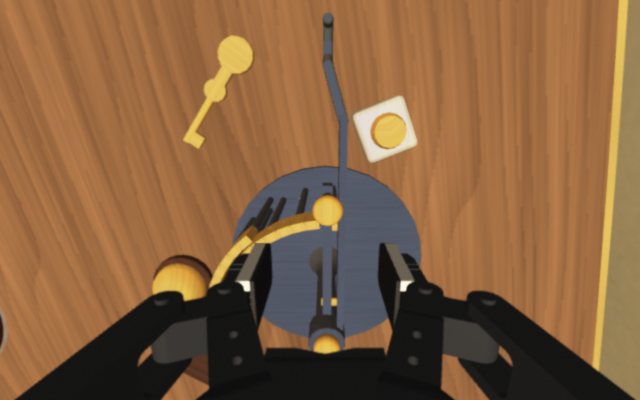

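The wrist view shows the ball at about (327.5,210), between the fingers, and the cap at (326,347).

```bash
python3 - <<'E'
from h import *
np.set_printoptions(precision=4,suppress=True)
im=cv2.imread("pics/w1.png")[190:232,305:350]
h=cv2.cvtColor(im,cv2.COLOR_BGR2HSV);m=cv2.inRange(h,(15,120,120),(35,255,255))
n,l,st,ce=cv2.connectedComponentsWithStats(m);k=1+st[1:,4].argmax();print(st[k],ce[k]+[305,190])
c=(327.5,210.3)
print(atz(ray("wrist",c),.1965));print(tri(ray("wrist",c),tc(352,150),sc(305,200)))
go([.6324,.1266,.20],AZ0);go([.6324,.1266,.1785],AZ0)
E
```

```text
[  0   5  38  36 974] [324.1366 213.1776]
[0.6343 0.1257 0.1965]
(array([0.6333, 0.1261, 0.1967]), [np.float64(1.1327921968712056), np.float64(1.078794724605911), np.float64(0.268586104705103)])
delta mm [ 1.5  0.2 70.1] turn deg [-0.04  0.04 -0.02]
delta mm [ 1.5  0.2 91.6] turn deg [-0.04  0.04 -0.02]
```

```bash
python3 -m inch '{"delta_pos":[[1,1,25],[1,1,50],[1,1,70],[1,1,82],[1,1,91],[1,1,91],[1,1,91],[1,1,91],[1,1,91]],"turn":[[0,0,0],[0,0,0],[0,0,0],[0,0,0],[0,0,0],[0,0,0],[0,0,0],[0,0,0],[0,0,0]],"fingers":[0.6,0.6,0.6,0.6,0.5,0.45,0.4,0.36,0.36]}' 20; python3 - <<'E'
from h import *
s=env.sense();print(s["eef_pos"],s["force"],s["width"])
im=env.grab_frame("wrist")
cv2.imwrite("pics/w2.png",cv2.resize(im[130:350,180:480],None,fx=2.6,fy=2.6))
E
```

```text
time_s: 3.58
eef_pos: [0.6339, 0.1271, 0.1799]
tool_rot: [0.766, 0.643, 0.0, 0.0]
force: [-0.2, 0.7, -0.2]
width: 0.0305
finger_force: 0.0
[0.63393883 0.12705947 0.17994139] [-0.18967916  0.66410792 -0.24007185] 0.030540804859142328
```

View pics/w2.png

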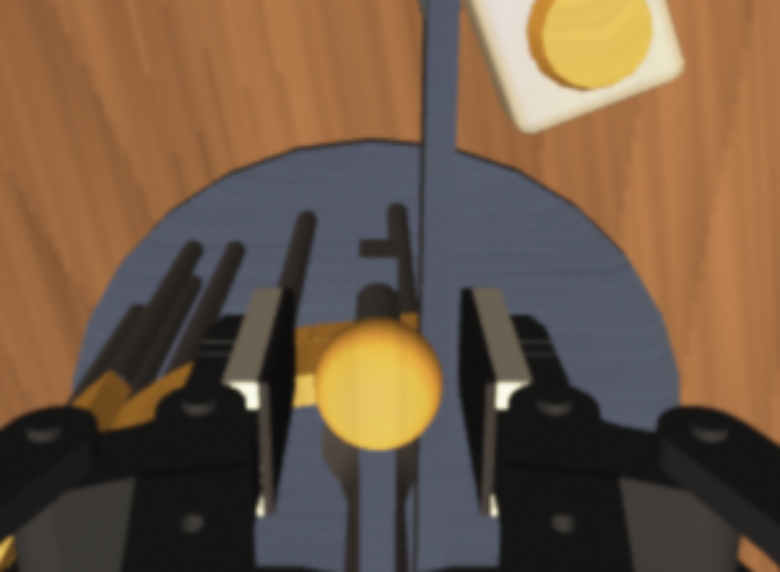

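The ball, at (378,385), is centred between the pads (inner faces at about 296 and 461), so I can close gently.

```bash
python3 -m inch '{"delta_pos":[[0,0,0],[0,0,0],[0,0,0],[0,0,0],[0,0,0],[0,0,0]],"turn":[[0,0,0],[0,0,0],[0,0,0],[0,0,0],[0,0,0],[0,0,0]],"fingers":[0.31,0.29,0.27,0.25,0.23,0.21]}' 20; python3 -c "
from h import *
s=env.sense();print(s['force'],s['ft_torque'],s['width'])"
```

```text
time_s: 4.38
eef_pos: [0.6339, 0.1269, 0.1794]
tool_rot: [0.766, 0.643, 0.0, 0.0]
force: [2.1, 0.0, -1.3]
width: 0.0201
finger_force: 19.6
[ 2.10725023  0.02968941 -1.27387596] [ 0.01171293 -0.24576772 -0.02153631] 0.020077886212517788
```

```bash
python3 -m inch '{"delta_pos":[[-0.8,0,-2],[-1.9,0,-4.5],[-2.8,0,-6.6],[-3.8,0,-8.8],[-4.9,0,-11],[-6.1,0,-13.2],[-7.3,0,-15.4],[-8.4,0,-17.3],[-8.4,0,-17.3],[-8.4,0,-17.3]],"turn":[[0,0,0],[0,0,0],[0,0,0],[0,0,0],[0,0,0],[0,0,0],[0,0,0],[0,0,0],[0,0,0],[0,0,0]],"fingers":[0,0,0,0,0,0,0,0,0,0]}' 20; python3 - <<'E'
from h import *
s=env.sense();print(s['eef_pos'],s['force'],s['ft_torque'],s['width'])
im=env.grab_frame("side")
cv2.imwrite("pics/s2.png",cv2.resize(im[130:280,205:405],None,fx=4,fy=4,interpolation=2))
E
```

```text
time_s: 5.62
eef_pos: [0.6321, 0.1187, 0.1965]
tool_rot: [0.766, 0.643, -0.0, -0.0]
force: [1.6, 0.2, -1.6]
width: 0.0204
finger_force: 19.6
[0.63206145 0.11867978 0.19652622] [ 1.57328955  0.15928228 -1.59903869] [ 0.17263434 -0.32183759 -0.00246118] 0.020438572710913747
```

View pics/s2.png

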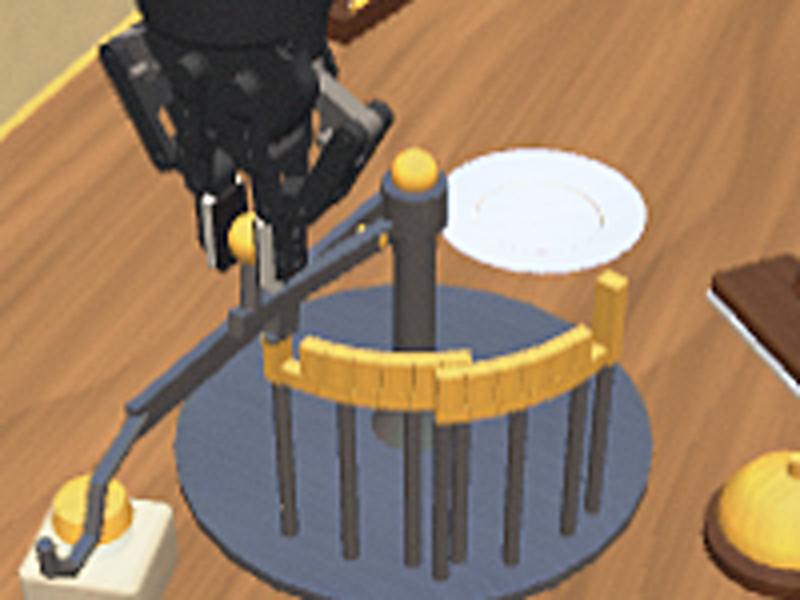

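The bar is visibly lifted, with the ball at about (243,238), and the tooth is above the rails. The tangential force of 1.6 N matches the spring. Next I'll work out the swing arc.

```bash
cat >> h.py <<'E'
def arc(steps,piv=PIV):
    s=env.sense();M=R.from_quat(s["tool_rot"]).as_matrix();p=s["eef_pos"][:2]-piv
    print("r",np.hypot(*p),"az",np.arctan2(p[1],p[0]),"swing",np.arctan2(p[1],p[0])-AZ0)
    for a in steps:
        c,n=np.cos(np.radians(a)),np.sin(np.radians(a));q=np.array([[c,-n],[n,c]])@p-p
        print(a,np.round(M.T@[q[0],q[1],0]*1e3,1)[:2].tolist())
def feel():
    s=env.sense();p=s["eef_pos"][:2]-PIV;a=np.arctan2(p[1],p[0]);f=s["force"]
    print("t",s["time_s"],"r",np.hypot(*p).round(4),"z",s["eef_pos"][2].round(4),"swing",(a-AZ0).round(4),"Fr",(f[0]*np.cos(a)+f[1]*np.sin(a)).round(2),"Ft",(-f[0]*np.sin(a)+f[1]*np.cos(a)).round(2),"Fz",f[2].round(2),"w",s["width"].round(4))
E
python3 -c "
from h import *
feel();arc(range(4,34,4))"
```

```text
Traceback (most recent call last):
  File "h.py", line 34, in feel
    print("t",s["time_s"],"r",np.hypot(*p).round(4),"z",s["eef_pos"][2].round(4),"swing",(a-AZ0).round(4),"Fr",(f[0]*np.cos(a)+f[1]*np.sin(a)).round(2),"Ft",(-f[0]*np.sin(a)+f[1]*np.cos(a)).round(2),"Fz",f[2].round(2),"w",s["width"].round(4))
                                                                                                                                                                                                                              ^^^^^^^^^^^^^^^^
AttributeError: 'float' object has no attribute 'round'
```

```bash
sed -i 's/s\["width"\].round(4)/round(s["width"],4)/' h.py
python3 -c "
from h import *
feel();arc(range(4,34,4))"
```

```text
t 5.675 r 0.127 z 0.1965 swing -0.0083 Fr 0.4 Ft -1.88 Fz -0.84 w 0.0203
r 0.1269870963664588 az 1.387259083885534 swing -0.008340916114465857
4 [-0.2, -8.9]
8 [-1.1, -17.7]
12 [-2.5, -26.4]
16 [-4.6, -35.0]
20 [-7.3, -43.5]
24 [-10.5, -51.7]
28 [-14.4, -59.7]
32 [-18.7, -67.5]
```

```bash
python3 -m inch '{"delta_pos":[[0,-4.5,0],[-0.2,-8.9,0],[-1.1,-17.7,0],[-2.5,-26.4,0],[-4.6,-35,0],[-7.3,-43.5,0],[-10.5,-51.7,0],[-14.4,-59.7,0],[-18.7,-67.5,0],[-18.7,-67.5,0]],"turn":[[0,0,-2],[0,0,-4],[0,0,-8],[0,0,-12],[0,0,-16],[0,0,-20],[0,0,-24],[0,0,-28],[0,0,-32],[0,0,-32]],"fingers":[0,0,0,0,0,0,0,0,0,0]}'; python3 -c "
from h import *
feel();arc([4,8,12,16,20,24,28,32,34,36])"
```

```text
time_s: 6.92
eef_pos: [0.5617, 0.1114, 0.1962]
tool_rot: [0.559, 0.829, -0.001, 0.0]
force: [2.4, -1.1, -3.8]
width: 0.0202
finger_force: 19.8
t 6.925 r 0.1267 z 0.1962 swing 0.557 Fr -1.93 Ft -1.83 Fz -3.81 w 0.0202
r 0.12673078803319848 az 1.9526223254089417 swing 0.5570223254089417
4 [-0.3, -8.8]
8 [-1.2, -17.6]
12 [-2.7, -26.4]
16 [-4.8, -34.9]
20 [-7.6, -43.4]
24 [-10.9, -51.6]
28 [-14.7, -59.5]
32 [-19.1, -67.2]
34 [-21.5, -70.9]
36 [-24.1, -74.5]
```

```bash
python3 -m inch '{"delta_pos":[[-0.1,-4.4,0],[-0.3,-8.8,0],[-1.2,-17.6,0],[-2.7,-26.4,0],[-4.8,-34.9,0],[-7.6,-43.4,0],[-10.9,-51.6,0],[-14.7,-59.5,0],[-19.1,-67.2,0],[-21.5,-70.9,0],[-21.5,-70.9,0]],"turn":[[0,0,-2],[0,0,-4],[0,0,-8],[0,0,-12],[0,0,-16],[0,0,-20],[0,0,-24],[0,0,-28],[0,0,-32],[0,0,-34],[0,0,-34]],"fingers":[0,0,0,0,0,0,0,0,0,0,0]}'; python3 - <<'E'
from h import *
feel();arc([1,2,3,4,5,6,7,8,9,10,11,12,13,14])
im=env.grab_frame("side")
cv2.imwrite("pics/s3.png",cv2.resize(im[130:280,225:425],None,fx=4,fy=4,interpolation=2))
E
```

```text
time_s: 8.3
eef_pos: [0.5051, 0.0659, 0.1968]
tool_rot: [0.293, 0.956, 0.001, 0.0]
force: [4.3, 0.2, -4.2]
width: 0.0206
finger_force: 19.8
t 8.3 r 0.1264 z 0.1968 swing 1.1391 Fr -3.46 Ft -2.63 Fz -4.23 w 0.0206
r 0.12640098879392808 az 2.534660141941442 swing 1.139060141941442
1 [0.0, -2.2]
2 [-0.0, -4.4]
3 [-0.1, -6.6]
4 [-0.2, -8.8]
5 [-0.3, -11.0]
6 [-0.5, -13.2]
7 [-0.7, -15.4]
8 [-1.0, -17.6]
9 [-1.3, -19.8]
10 [-1.6, -22.0]
11 [-2.0, -24.1]
12 [-2.4, -26.3]
13 [-2.9, -28.5]
14 [-3.4, -30.6]
```

View pics/s3.png

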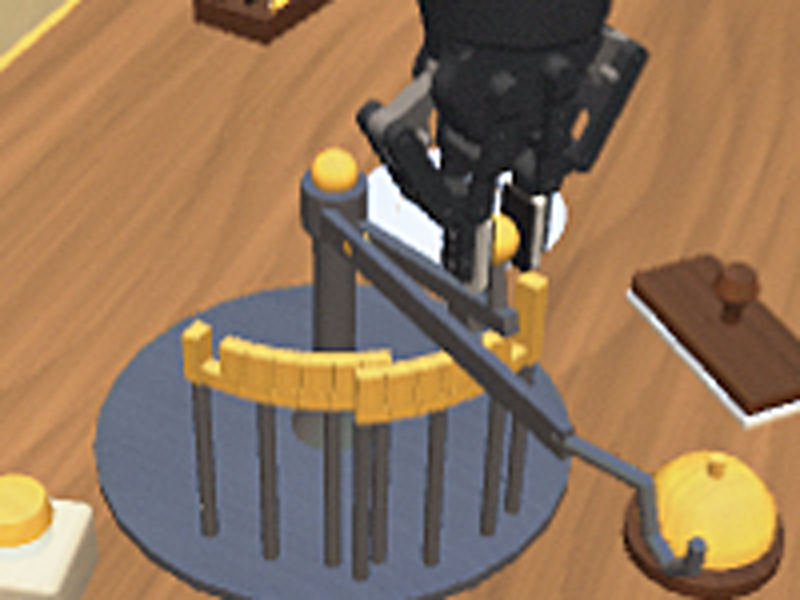

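The swing is about 1.14 rad. The tooth is over the outer rail, and the stop post at (532,310) is still ahead. I'll creep on, relieving the small pull along the bar.

```bash
python3 -m inch '{"delta_pos":[[-0.1,-2.2,0],[-0.3,-4.4,0.1],[-0.5,-6.6,0.2],[-0.6,-8.8,0.2],[-0.7,-11,0.2],[-0.9,-13.2,0.2],[-1.1,-15.4,0.2],[-1.4,-17.6,0.2],[-1.4,-17.6,0.2]],"turn":[[0,0,-1],[0,0,-2],[0,0,-3],[0,0,-4],[0,0,-5],[0,0,-6],[0,0,-7],[0,0,-8],[0,0,-8]],"fingers":[0,0,0,0,0,0,0,0,0]}'; python3 - <<'E'
from h import *
feel();arc([.5,1,1.5,2,2.5,3,3.5,4,4.5,5,5.5,6])
E
```

```text
time_s: 9.48
eef_pos: [0.4955, 0.0502, 0.1963]
tool_rot: [0.225, 0.974, -0.0, -0.001]
force: [0.1, 3.7, -0.9]
width: 0.0203
finger_force: 20.0
t 9.475 r 0.1266 z 0.1963 swing 1.2848 Fr 1.55 Ft -3.33 Fz -0.9 w 0.0203
r 0.12663976193624757 az 2.6804019720493972 swing 1.2848019720493973
0.5 [0.0, -1.1]
1 [-0.0, -2.2]
1.5 [-0.0, -3.3]
2 [-0.0, -4.4]
2.5 [-0.1, -5.5]
3 [-0.1, -6.6]
3.5 [-0.2, -7.7]
4 [-0.2, -8.8]
4.5 [-0.3, -9.9]
5 [-0.4, -11.0]
5.5 [-0.5, -12.1]
6 [-0.6, -13.2]
```

```bash
python3 -m inch '{"delta_pos":[[0,-1.1,0],[0,-2.2,0],[0,-3.3,0],[0,-4.4,0],[0,-4.4,0]],"turn":[[0,0,-0.5],[0,0,-1],[0,0,-1.5],[0,0,-2],[0,0,-2]],"fingers":[0,0,0,0,0]}'; python3 -c "
from h import *
feel()"; python3 -m inch '{"delta_pos":[[0,-1.1,0],[0,-2.2,0],[0,-2.2,0]],"turn":[[0,0,-0.5],[0,0,-1],[0,0,-1]],"fingers":[0,0,0]}'; python3 -c "
from h import *
feel()"
```

```text
time_s: 10.1
eef_pos: [0.4937, 0.0462, 0.1963]
tool_rot: [0.208, 0.978, 0.0, -0.0]
force: [-2.1, 4.2, -0.0]
width: 0.0201
finger_force: 20.1
t 10.1 r 0.1266 z 0.1963 swing 1.3188 Fr 3.65 Ft -2.99 Fz -0.04 w 0.0201
time_s: 10.48
eef_pos: [0.4928, 0.0443, 0.1963]
tool_rot: [0.2, 0.98, 0.0, -0.0]
force: [-2.3, 4.2, -0.3]
width: 0.0202
finger_force: 20.1
t 10.475 r 0.1266 z 0.1963 swing 1.3358 Fr 3.74 Ft -2.93 Fz -0.34 w 0.0202
```

```bash
python3 -m inch '{"delta_pos":[[0.2,-0.8,-0.1],[0.3,-1.6,-0.2],[0.3,-2.2,-0.2],[0.3,-2.2,-0.2]],"turn":[[0,0,-0.35],[0,0,-0.7],[0,0,-1],[0,0,-1]],"fingers":[0,0,0,0]}'; python3 -c "
from h import *
feel()"; python3 -m inch '{"delta_pos":[[0,-0.7,0],[0,-1.3,0],[0,-1.3,0]],"turn":[[0,0,-0.3],[0,0,-0.6],[0,0,-0.6]],"fingers":[0,0,0]}'; python3 -c "
from h import *
feel()"
```

```text
time_s: 10.98
eef_pos: [0.492, 0.0422, 0.1966]
tool_rot: [0.191, 0.982, -0.0, 0.0]
force: [-1.4, 4.7, -0.2]
width: 0.02
finger_force: 20.0
t 10.975 r 0.1265 z 0.1966 swing 1.3534 Fr 3.07 Ft -3.76 Fz -0.24 w 0.02
time_s: 11.35
eef_pos: [0.4916, 0.041, 0.1966]
tool_rot: [0.186, 0.983, -0.0, 0.0]
force: [-1.7, 4.5, -0.5]
width: 0.0203
finger_force: 20.0
t 11.35 r 0.1265 z 0.1966 swing 1.3635 Fr 3.23 Ft -3.55 Fz -0.51 w 0.0203
```

```bash
for i in 1 ; do python3 -m inch '{"delta_pos":[[0,-0.5,0],[0,-1,0],[0,-1,0]],"turn":[[0,0,-0.2],[0,0,-0.4],[0,0,-0.4]],"fingers":[0,0,0]}' >/dev/null; python3 -c "
from h import *
feel()"; done; python3 -m inch '{"delta_pos":[[0,-0.5,0],[0,-0.8,0],[0,-0.8,0]],"turn":[[0,0,-0.2],[0,0,-0.4],[0,0,-0.4]],"fingers":[0,0,0]}' >/dev/null; python3 -c "
from h import *
feel()"
```

```text
t 11.725 r 0.1265 z 0.1966 swing 1.3712 Fr 3.03 Ft -3.4 Fz -1.23 w 0.0202
t 12.1 r 0.1265 z 0.1966 swing 1.3779 Fr 1.72 Ft -3.99 Fz -1.4 w 0.0204
```

```bash
python3 -m inch '{"delta_pos":[[0,-0.4,0],[0,-0.8,0],[0,-0.8,0]],"turn":[[0,0,-0.2],[0,0,-0.4],[0,0,-0.4]],"fingers":[0,0,0]}' >/dev/null; python3 -c "
from h import *
feel()"; python3 -m inch '{"delta_pos":[[0,-0.4,0],[0,-0.6,0],[0,-0.6,0]],"turn":[[0,0,-0.15],[0,0,-0.3],[0,0,-0.3]],"fingers":[0,0,0]}' >/dev/null; python3 -c "
from h import *
feel()"
```

```text
t 12.475 r 0.1265 z 0.1966 swing 1.3839 Fr 2.08 Ft -2.64 Fz -0.85 w 0.0202
t 12.85 r 0.1265 z 0.1966 swing 1.3887 Fr 1.05 Ft -3.85 Fz -1.6 w 0.0201
```

```bash
python3 -m inch '{"delta_pos":[[0,-0.4,0],[0,-0.8,0],[0,-0.8,0]],"turn":[[0,0,-0.2],[0,0,-0.4],[0,0,-0.4]],"fingers":[0,0,0]}' >/dev/null; python3 -c "
from h import *
feel()"; python3 -m inch '{"delta_pos":[[0,-0.3,0],[0,-0.6,0],[0,-0.6,0]],"turn":[[0,0,-0.15],[0,0,-0.3],[0,0,-0.3]],"fingers":[0,0,0]}' >/dev/null; python3 -c "
from h import *
feel();arc([1])
im=env.grab_frame('side')
cv2.imwrite('pics/s4.png',cv2.resize(im[165:245,300:400],None,fx=7.5,fy=7.5,interpolation=2))"
```

```text
t 13.225 r 0.1265 z 0.1966 swing 1.395 Fr 1.27 Ft -3.61 Fz -1.18 w 0.0207
t 13.6 r 0.1265 z 0.1966 swing 1.3998 Fr 1.76 Ft -3.55 Fz -1.09 w 0.0208
r 0.12652474162473462 az 2.795394824996346 swing 1.3997948249963459
1 [0.0, -2.2]
```

View pics/s4.png

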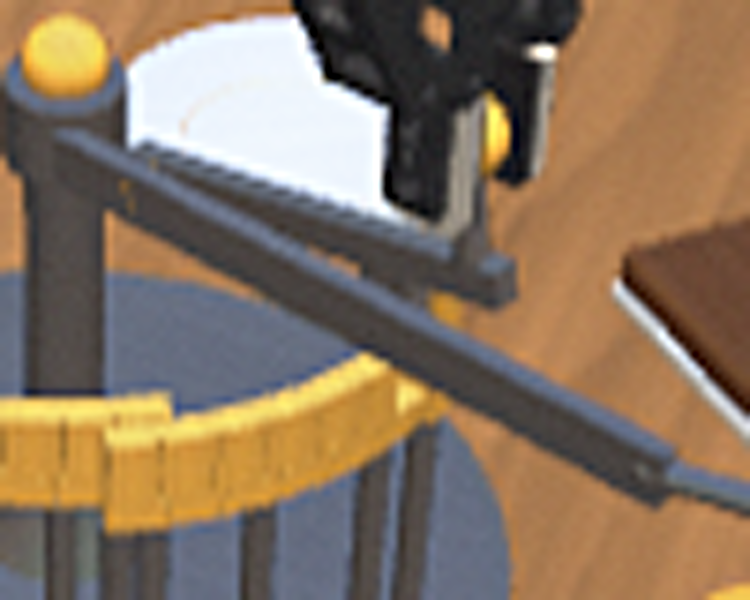

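The view shows the bar end at (500,280), right in front of the stop post, with a sliver of the post at (450,305). Contact should be close, so I'll keep feeling.

```bash
python3 -m inch '{"delta_pos":[[0,-0.3,0],[0,-0.6,0],[0,-0.6,0]],"turn":[[0,0,-0.15],[0,0,-0.3],[0,0,-0.3]],"fingers":[0,0,0]}' >/dev/null; python3 -c "
from h import *
feel()"; python3 -m inch '{"delta_pos":[[0,-0.3,0],[0,-0.6,0],[0,-0.6,0]],"turn":[[0,0,-0.15],[0,0,-0.3],[0,0,-0.3]],"fingers":[0,0,0]}' >/dev/null; python3 -c "
from h import *
feel()"
```

```text
t 14.025 r 0.1265 z 0.1966 swing 1.4045 Fr 2.97 Ft -3.44 Fz -1.56 w 0.0203
t 14.4 r 0.1265 z 0.1966 swing 1.4091 Fr 1.72 Ft -3.48 Fz -0.82 w 0.0202
```

```bash
python3 -m inch '{"delta_pos":[[0,-0.3,0],[0,-0.6,0],[0,-0.6,0]],"turn":[[0,0,-0.15],[0,0,-0.3],[0,0,-0.3]],"fingers":[0,0,0]}' >/dev/null; python3 -c "
from h import *
feel()"
```

```text
t 14.775 r 0.1265 z 0.1966 swing 1.414 Fr 2.31 Ft -3.58 Fz -1.54 w 0.0204
```

```bash
python3 -m inch '{"delta_pos":[[0,-0.3,0],[0,-0.6,0],[0,-0.6,0]],"turn":[[0,0,-0.15],[0,0,-0.3],[0,0,-0.3]],"fingers":[0,0,0]}' >/dev/null; python3 -c "
from h import *
feel()"
```

```text
t 15.15 r 0.1265 z 0.1966 swing 1.4188 Fr 3.59 Ft -3.9 Fz -0.72 w 0.0206
```

```bash
python3 -m inch '{"delta_pos":[[0,-0.3,0],[0,-0.6,0],[0,-0.6,0]],"turn":[[0,0,-0.15],[0,0,-0.3],[0,0,-0.3]],"fingers":[0,0,0]}' >/dev/null; python3 -c "
from h import *
feel()"
```

```text
t 15.525 r 0.1265 z 0.1966 swing 1.4208 Fr 2.93 Ft -3.89 Fz -1.12 w 0.0201
```

```bash
python3 -m inch '{"delta_pos":[[0,-0.3,0],[0,-0.5,0],[0,-0.5,0]],"turn":[[0,0,-0.15],[0,0,-0.25],[0,0,-0.25]],"fingers":[0,0,0]}' >/dev/null; python3 -c "
from h import *
feel()"
```

```text
t 15.9 r 0.1264 z 0.1966 swing 1.4213 Fr 2.79 Ft -5.11 Fz -2.16 w 0.0208
```

```bash
python3 -m inch '{"delta_pos":[[0,-0.3,0],[0,-0.5,0],[0,-0.5,0]],"turn":[[0,0,-0.15],[0,0,-0.25],[0,0,-0.25]],"fingers":[0,0,0]}' >/dev/null; python3 -c "
from h import *
feel()"
```

```text
t 16.275 r 0.1264 z 0.1967 swing 1.4218 Fr 2.5 Ft -7.15 Fz -2.12 w 0.0203
```

Contact is clear: motion stopped at 1.4218 and Ft rose to −7.2 N. I'll back off about 1 mm clear of the stop, then let the bar down to just below rail-top height and check.

```bash
python3 -m inch '{"delta_pos":[[0,1,0],[0,2,0],[0,2,0],[1.1,2,1.9],[2.3,2,4.1],[3.5,2,6.3],[3.5,2,6.3]],"turn":[[0,0,0.4],[0,0,0.8],[0,0,0.8],[0,0,0.8],[0,0,0.8],[0,0,0.8],[0,0,0.8]],"fingers":[0,0,0,0,0,0,0]}' >/dev/null; python3 -c "
from h import *
feel()"
```

```text
t 17.15 r 0.1301 z 0.1901 swing 1.4166 Fr 0.98 Ft -3.43 Fz -0.62 w 0.02
```

```bash
python3 -m inch '{"delta_pos":[[0.6,0,1.1],[1.1,0,2.2],[1.6,0,3.3],[2.1,0,4.4],[2.1,0,4.4]],"turn":[[0,0,0],[0,0,0],[0,0,0],[0,0,0],[0,0,0]],"fingers":[0,0,0,0,0]}' >/dev/null; python3 -c "
from h import *
feel()"
```

```text
t 17.775 r 0.1321 z 0.1858 swing 1.4164 Fr 0.93 Ft -2.66 Fz -0.23 w 0.0203
```

```bash
python3 -m inch '{"delta_pos":[[0.5,0,1.3],[1,0,2.6],[1.5,0,3.9],[2,0,5],[2.2,0,5.6],[2.2,0,5.6]],"turn":[[0,0,0],[0,0,0],[0,0,0],[0,0,0],[0,0,0],[0,0,0]],"fingers":[0,0,0,0,0,0]}' >/dev/null; python3 -c "
from h import *
feel()"
```

```text
t 18.525 r 0.1344 z 0.1802 swing 1.4163 Fr 2.46 Ft -3.32 Fz 0.38 w 0.02
```

```bash
python3 -m inch '{"delta_pos":[[0,0.5,0],[0,1,0.3],[0,1.5,0.5],[0,2,0.5],[0,2.5,0.5],[0,3,0.5],[0,3,0.5]],"turn":[[0,0,0.2],[0,0,0.4],[0,0,0.6],[0,0,0.8],[0,0,1],[0,0,1.2],[0,0,1.2]],"fingers":[0,0,0,0,0,0,0]}' >/dev/null; python3 -c "
from h import *
feel()"; python3 -m inch '{"delta_pos":[[0,0.5,0],[0,0.5,0]],"turn":[[0,0,0.2],[0,0,0.2]],"fingers":[0,0]}' >/dev/null; python3 -c "
from h import *
feel()"
```

```text
t 19.4 r 0.1345 z 0.1798 swing 1.3936 Fr 3.76 Ft -3.42 Fz 0.37 w 0.0203
t 19.65 r 0.1346 z 0.1798 swing 1.3896 Fr 3.4 Ft -3.57 Fz 1.01 w 0.0206
```

```bash
python3 -m inch '{"delta_pos":[[0,0.4,0],[0,0.4,0]],"turn":[[0,0,0.2],[0,0,0.2]],"fingers":[0,0]}' >/dev/null; python3 -c "
from h import *
feel()"
```

```text
t 19.9 r 0.1346 z 0.1798 swing 1.3865 Fr 4.14 Ft -2.45 Fz 0.62 w 0.0201
```

```bash
python3 -m inch '{"delta_pos":[[0,0.4,0],[0,0.4,0]],"turn":[[0,0,0.2],[0,0,0.2]],"fingers":[0,0]}' >/dev/null; python3 -c "
from h import *
feel()"; python3 -m inch '{"delta_pos":[[0,0.3,0],[0,0.3,0]],"turn":[[0,0,0.1],[0,0,0.1]],"fingers":[0,0]}' >/dev/null; python3 -c "
from h import *
feel()"
```

```text
t 20.15 r 0.1345 z 0.1798 swing 1.3837 Fr 4.7 Ft -2.74 Fz -0.12 w 0.0203
t 20.4 r 0.1346 z 0.1798 swing 1.3823 Fr 4.87 Ft -2.13 Fz -0.37 w 0.0201
```

```bash
python3 -m inch '{"delta_pos":[[0.2,0.3,0],[0.4,0.4,0],[0.4,0.4,0]],"turn":[[0,0,0.1],[0,0,0.1],[0,0,0.1]],"fingers":[0,0,0]}' >/dev/null; python3 -c "
from h import *
feel()"; python3 -m inch '{"delta_pos":[[0,0.3,0],[0,0.3,0]],"turn":[[0,0,0.1],[0,0,0.1]],"fingers":[0,0]}' >/dev/null; python3 -c "
from h import *
feel()"
```

```text
t 20.775 r 0.1346 z 0.1798 swing 1.3812 Fr 1.85 Ft -1.49 Fz -0.4 w 0.0202
t 21.025 r 0.1346 z 0.1798 swing 1.3802 Fr 2.56 Ft -0.63 Fz -0.12 w 0.0202
```

The tooth now rests on the slot's spring side: Ft has fallen to about 0 N with no travel, and the z height is back at the parked grasp height. Releasing.

```bash
python3 -m inch '{"delta_pos":[[0,0,0],[0,0,0],[0,0,0],[0,0,0],[0,0,0],[0,0,-10],[0,0,-30],[0,0,-60],[0,0,-100],[0,0,-120],[0,0,-120],[0,0,-120]],"turn":[[0,0,0],[0,0,0],[0,0,0],[0,0,0],[0,0,0],[0,0,0],[0,0,0],[0,0,0],[0,0,0],[0,0,0],[0,0,0],[0,0,0]],"fingers":[0.26,0.3,0.4,0.5,0.6,0.6,0.6,0.6,0.6,0.6,0.6,0.6]}'; python3 - <<'E'
from h import *
a=env.grab_frame('side')[140:260,260:420];b=env.grab_frame('top')[120:240,210:370]
cv2.imwrite('pics/f.png',np.hstack([cv2.resize(x,(400,300),interpolation=2) for x in(a,b)]))
E
```

```text
time_s: 22.52
eef_pos: [0.4826, 0.0425, 0.299]
tool_rot: [0.175, 0.985, -0.0, -0.001]
force: [-0.3, -0.1, -0.9]
width: 0.051
finger_force: 0.0
```

View pics/f.png

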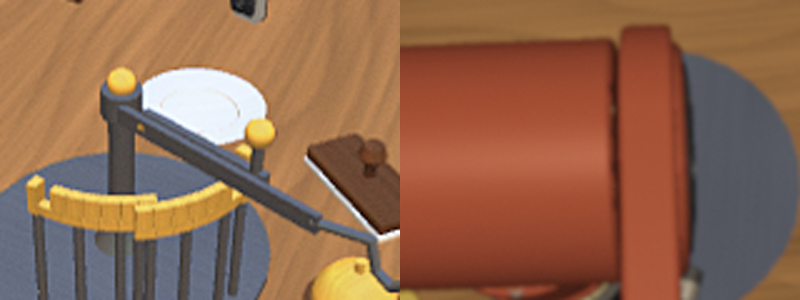

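The side view shows the arm standing out at the far catch. The bar is down level along the arm, the ball is free at (260,133), and the gripper is clear.

```bash
python3 -c "
from bench import env
print(env.hand_in())"
```

```text
the job is handed in; nothing more can be done
None
```

I swung the key arm out to the far catch, let the bar down into it and let go. It stayed latched at about 1.38 rad with the gripper clear when I handed the job in at about 22.6 s. The hand-in gave no verdict.

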